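Lock the assembly nest with the large ball-lock pin

TASK

Lock the nest carriage to its clevis: take the large push-button ball-lock pin (the one with the fat cylindrical head) out of the rack and stand it nose down in the hole of the fixture's clevis, where it stops on its balls; then press its button so that the pin slides through the aligned holes until its flange sits flush on the clevis, and let the button spring back so that the balls lock. Leave the two other pins in the rack and do not disturb the parts bin and the loose coupling.

Things in the scene. Friction and masses are not known exactly. Their poses are not given: they have to be found in the camera images.
- lock_pin: The large ball-lock pin, upright, hung by its flange in any of the rack holes. Origin on the axis under the flange, z up. Steel flange 44 mm diameter, z 0 to 5 mm; black cylindrical head 36 mm diameter, z 5 to 37 mm (grip here from above); button 20 mm diameter on top, to z 47. Shank 20 mm diameter to z -58, then a cone to 6 mm diameter at the tip, z -74. About 0.33 kg.
- pin_balls (a point): On the large pin's axis, 52 mm below the flange's underside, at the underside of its four locking balls (8 mm, 30 mm across over them). The balls do not give when pushed; only the button draws them in. So over the clevis hole the pin stands by itself on its balls, upright, with this point at the hole's mouth and the flange 52 mm above it.
- button_top (a point): Centre of the top face of the large pin's button, on the pin's axis 47 mm above the flange's underside while not pressed.
- lock_button (a joint): Travel of the button into the head, m: 0 released (balls out) to 0.006 fully pressed (balls in). Spring 1.4 N at first, 5.6 N fully pressed; springs back when let go. Once 3.5 to 5 mm in, the balls clear the hole and the pin drops or follows the push down 52 mm; keep following to be sure it is home.
- fixture_hole (a point): Centre of the mouth of the clevis hole, on the clevis's top face, 88 mm above the bench, z up. Vertical hole 23 mm diameter, chamfered 1 mm, straight through upper plate, tongue of the nest carriage and lower plate, 40 mm in all, with 38 mm free below. With the pin home its flange rests on this face and the released button's top is 47 mm above it.
- fixture: The fixture, fixed to the bench: aluminium base 260 x 140 x 10 mm, dark steel clevis 80 x 104 mm, 88 mm high, and to +x an aluminium nest block 100 x 90 mm, centred at x = 110 mm, carrying a black coupling, top 120 mm above the bench. Origin on the bench right below the clevis hole; x axis from clevis to nest.
- rack: Aluminium pin rack, fixed, 280 mm long along its y axis, 100 mm deep; origin at the centre of its underside on the bench. Top plate 100 mm above the bench with three holes of 33 mm at y = -85, 0 and 85 mm. Grip with the fingers on the two long sides (closing along the rack's x axis).
- small_pin: Bystander in the rack: smaller ball-lock pin, head 24 mm diameter with a 12 mm button, top 33 mm above the flange underside, shank 12 mm, too short and thin. Origin on the axis under its 44 mm flange.
- plain_pin: Bystander in the rack: plain locating pin with a ball knob 34 mm diameter and no button, top 46 mm above the flange underside. Origin on the axis under its 44 mm flange.
- parts_bin: Bystander: open grey bin of brass parts, 90 x 120 x 55 mm, on the bench beyond the work. Origin at the centre of its underside.
- coupling: Bystander: black ribbed coupling 44 mm diameter, 34 mm high, on the bench in front of the parts bin. Origin at the centre of its underside.
Mind the look-alikes: they are no part of the job. Leave any turquoise or yellow look-alike of the lock_pin alone.

How it is judged:
By the outcome, as a careful person would: the job done as asked, in the order asked, and still so for the second after the job is handed in, with the robot touching nothing.
It also fails if it takes over 53 s, if anything falls off the work surface, if the arm or the gripper's body presses on something with over 40 N, if the wrist force passes 120 N, or if a joint passes its speed limit or range.

ROBOT

A 6-joint arm with a two-finger parallel gripper is mounted at the origin on the work surface. World frame = base frame: x ahead of the robot, y to its left, z up, the work surface at z = 0. Lengths are in m, angles in rad, forces in N, time in s.
With the tool pointing down it reaches from about 0.25 to 0.85 m from the base axis. Payload 12.5 kg.
Tool frame: the origin (TCP) lies between the finger pads; the fingertips stand tip_extent ahead of it and the grasp point (between the pads) is the TCP (tip_extent is the distance from the TCP to the fingertips, in m); z points along the fingers, y is the line along which they close (so a half turn about z gives the same grasp; the last joint's range is limited). The gripper opens to 93 mm and grips with 3 to 60 N. Pads are 15 mm wide; open, the fingers measure 128 mm over their backs; the gripper's body (75 mm by 188 mm) begins 65 mm behind the grasp point.
Start: joints at [1.218, 0.351, 1.652, -0, 1.139, -0.085], TCP at [0.146, 0.53, 0.238] pointing down, gripper open.
Joint ranges: [-2.75, 2.75], [-0.79, 2.1], [0.01, 2.65], [-1.57, 4.71], [0.07, 3.14], [-2.87, 2.87]. Speed limits (rad/s): [2.22, 2.22, 2.79, 3.14, 3.14, 3.14].

INTERFACE

Orientations are given as a unit quaternion [w, x, y, z].
In Python, from workcell import * gives the robot as it stands.
- The arm moves only by the tool servo_tool, never from a script. Its argument "deltas" is text: rows parted by semicolons, each of 5 numbers parted by spaces: the opening, from 0 (shut) to 1 (fully open), then the shift along the world's x, y, z as a fraction of full scale, then the turn about the world's z as a fraction of full scale. A call has 1 to 8 rows; each row is the pose to reach, as a shift and turn from the pose commanded when the call began, turning the shorter way round; what a row does not reach only later rows make up. Full scale, the value 1, is 250 mm for a shift and 180 degrees for a turn. A row lasts 1/8 s, in which the tool goes at most 62.5 mm and 10.7 degrees, less where a joint would pass 70% of its speed; a pose out of reach is approached as far as the arm can. A call with a number of a shift or a turn outside -1 to 1 is refused whole. A call with a gripper value outside its range is refused whole. The fingers move at their own pace and stop on an object; "grip_force" is the grip in N (left out, the last holds). Time passes only in rows, so rows that repeat a pose let the fingers close. It gives the time, the measured TCP pose, the force, the opening and the grip force at its end, in the units of the state.
- state(): the state, without advancing time (a new reading comes with each control period).
- grab_frame(name): name is "scene" or "top" or "wrist"; returns a dict with "image" (400x640x3 uint8, red, green, blue), "vfov" (degrees; the focal length in pixels is half the picture's height over the tangent of half this angle, whatever the lens; pixels are square), "cx", "cy" (the principal point, pixels), "pose" (4x4, takes a point from camera to world coordinates). Camera axes: x right, y down, z forward; pixel columns grow to the right and rows downward; lengths in m; the calibration is good to about 2 mm. A picture is of the moment at which its call begins. There is no depth.
- job_done(): hands the job in; it is judged then, once.
The state is a dict: "time_s": time; "joint_positions": joint angles; "qvel": joint speeds; "tau": joint torques, N m; "tool_pos": TCP position; "tcp_rot": TCP orientation; "ft_force": force on the tool from outside, world axes, zero at the start; "wrist_torque": the same for the moment, N m; "opening": finger opening in m; "gripper_force": force on a finger pad.
Only numpy, scipy, OpenCV 4.12 (cv2) and the standard library are available. Lean on these libraries where they do the work, as an engineer would, in place of code of your own. Each camera call takes 0.05 s, during which the arm holds its last target. There are 200 camera calls.

## Working session

There is one attempt and no reset: what is moved stays moved. The work goes in short steps, Python scripts to look and compute and a tool call to move; the robot and the scene stay as the last step left them, time stands still between calls to the robot, and variables do not carry over. Pictures are saved under pics/ and viewed, at most 10 in all, crops included, and the job is handed in when it is done.

Besides the shell and the picture viewer there is one more tool, called after "Call:" as a command line: name --argument value ..., lists and objects as JSON in quotes. servo_tool: Moves the arm, as the interface text tells. Its arguments: {"type":"object","properties":{"deltas":{"type":"string"},"grip_force":{"type":"number"}},"required":["deltas"]}

```bash
mkdir -p pics
cat > h.py <<'E'
from workcell import *
import numpy as np, cv2
def snap(n,f):
    d=grab_frame(n); cv2.imwrite(f"pics/{f}.png",d["image"][:,:,::-1]); np.savez(f"{f}.npz",**{k:d[k] for k in("image","vfov","cx","cy","pose")}); return d
def ray(d,u,v):
    f=200/np.tan(np.radians(float(d["vfov"]))/2); P=np.array(d["pose"])
    r=P[:3,:3]@np.array([(u-d["cx"])/f,(v-d["cy"])/f,1]); return P[:3,3],r
def atz(d,u,v,z):
    o,r=ray(d,u,v); return o+r*(z-o[2])/r[2]
def proj(d,p):
    f=200/np.tan(np.radians(float(d["vfov"]))/2); P=np.array(d["pose"]); c=P[:3,:3].T@(np.array(p)-P[:3,3]); return d["cx"]+f*c[0]/c[2], d["cy"]+f*c[1]/c[2]
E
python3 - <<'E'
from h import *
for n in("top","scene"):
    d=snap(n,n); print(n,d["vfov"],d["cx"],d["cy"],np.round(d["pose"],3).tolist())
s=state(); print(s)
E
```

```text
top 53.612300456822375 318.2278672696394 196.6673499650461 [[0.025, -0.991, 0.131, 0.472], [-1.0, -0.024, 0.008, 0.008], [-0.005, -0.131, -0.991, 0.975], [0.0, 0.0, 0.0, 1.0]]
scene 56.74194664969555 317.0952762502969 203.3738561973087 [[-0.744, 0.522, -0.418, 0.907], [0.668, 0.565, -0.485, 0.343], [-0.017, -0.64, -0.768, 0.636], [0.0, 0.0, 0.0, 1.0]]
{'time_s': 0.1, 'joint_positions': array([ 1.21840051e+00,  3.51197235e-01,  1.65234096e+00,  1.39489762e-05,
        1.13911884e+00, -8.46072619e-02]), 'qvel': array([-0.00212633, -0.00276438, -0.00059338, -0.00076473,  0.00135927,
        0.00118388]), 'tau': array([ 1.39774642e-03, -4.98033428e+01, -2.85704041e+01,  7.00737163e-02,
        2.39430286e-02, -2.12314040e-05]), 'tool_pos': array([0.14540618, 0.53013302, 0.23715438]), 'tcp_rot': array([-1.21543658e-04,  1.33497446e-01,  9.91049014e-01, -5.18162860e-04]), 'ft_force': array([0.53678011, 0.97734935, 0.1098567 ]), 'wrist_torque': array([-0.05245562,  0.03816847, -0.0334442 ]), 'gripper_force': 0.0, 'opening': 0.093322410500689}
```

View pics/top.png

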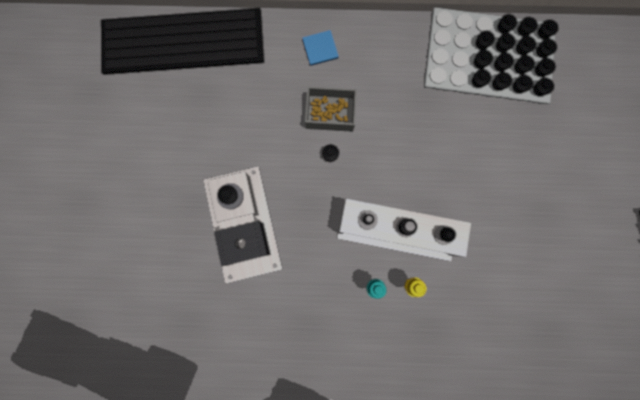

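View pics/scene.png

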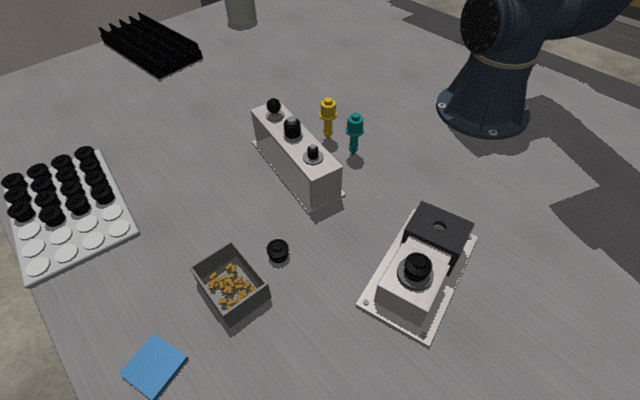

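Pins in the top view: (369,219) has a thin head, (408,227) has a fat cylinder with a grey button, and (447,234) is a ball knob. The turquoise (377,289) and yellow (417,288) ones are look-alikes standing on the bench. The middle rack pin fits the description. I'll confirm it in an enlarged crop and measure.

Run:
```python
import cv2, numpy as np
t=cv2.imread("pics/top.png"); s=cv2.imread("pics/scene.png")
a=cv2.resize(t[185:275,330:480],(400,240),interpolation=cv2.INTER_CUBIC)
a2=cv2.resize(t[160:290,195:290],None,fx=4,fy=4,interpolation=cv2.INTER_CUBIC)[:520,:380]
b=cv2.resize(s[85:185,240:370],(390,300),interpolation=cv2.INTER_CUBIC)
c=np.zeros((580,800,3),np.uint8); c[:240,:400]=a; c[:520,410:790]=a2; c[260:560,:390]=b
cv2.imwrite("pics/crop.png",np.clip(c.astype(int)*1.5,0,255).astype(np.uint8))
```

```text
(no output)
```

View pics/crop.png

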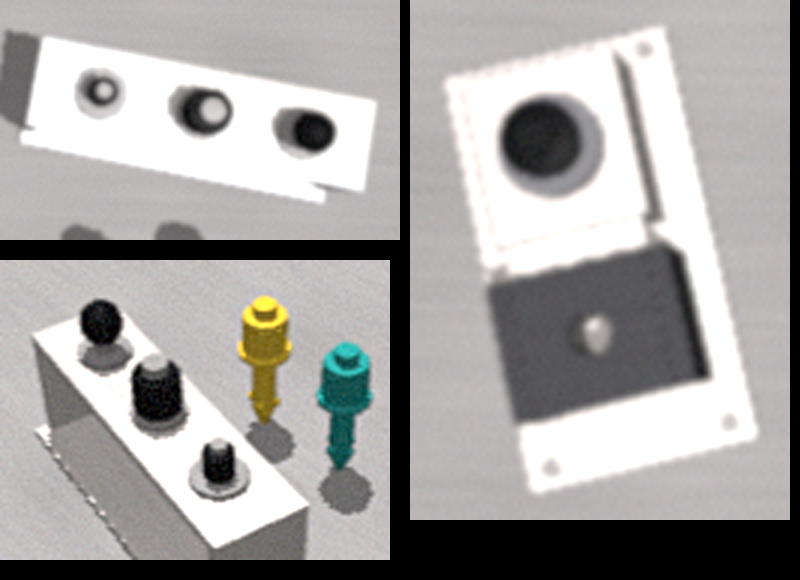

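The crop confirms it: the middle rack pin has a fat black cylindrical head and a grey button. Its button top is at top-view (409.5,226) and scene (292,119). The clevis hole is at top-view (240.5,244).

Run:
```python
from h import *
d=dict(np.load("top.npz")); s=dict(np.load("scene.npz"))
print("pin",atz(d,409.5,226.2,.147),atz(s,291.7,119.3,.147))
a,b=atz(d,330+42/2.667,185+37/2.667,.1),atz(d,330+377/2.667,185+100/2.667,.1); print("rack",a,b,np.degrees(np.arctan2(*(b-a)[[1,0]])))
C=[atz(d,u,v,.088) for u,v in((214.5,231.2),(260.5,221.7),(270,254.5),(222.5,265.5))]
print("clev",np.round(C,3).tolist(),np.mean(C,0)); print("hole",atz(d,240.5,243.7,.088),atz(s,440,226,.088))
print([np.degrees(np.arctan2(*(q-p)[[1,0]])) for p,q in zip(C,C[1:]+C[:1])])
print("other",atz(d,369,219,.133),atz(d,448,234.5,.13), "nest",atz(d,228,195,.12))
st=state(); from scipy.spatial.transform import Rotation as R
q=st["tcp_rot"]; print(R.from_quat(q[[1,2,3,0]]).as_matrix().round(3), [k for k in st]); 
import workcell; print([k for k in dir(workcell) if not k.startswith("_")])
```

```text
pin [ 0.52343372 -0.17792337  0.147     ] [ 0.52550244 -0.17420502  0.147     ]
rack [ 0.58370002 -0.04690531  0.1       ] [ 0.53790029 -0.32485551  0.1       ] -99.35693129496693
clev [[0.505, 0.245, 0.088], [0.529, 0.143, 0.088], [0.457, 0.118, 0.088], [0.43, 0.223, 0.088]] [0.4802026  0.18210477 0.088     ]
hole [0.47885321 0.18512576 0.088     ] [0.4804488  0.18930476 0.088     ]
[np.float64(-76.87803835249674), np.float64(-161.40960614010075), np.float64(104.37957574324736), np.float64(16.45798919091528)]
other [ 0.53749809 -0.09501779  0.133     ] [ 0.50889266 -0.26330344  0.13      ] nest [0.58340464 0.21137531 0.12      ]
[[-0.964  0.265 -0.   ]
 [ 0.265  0.964 -0.001]
 [ 0.    -0.001 -1.   ]] ['time_s', 'joint_positions', 'qvel', 'tau', 'tool_pos', 'tcp_rot', 'ft_force', 'wrist_torque', 'gripper_force', 'opening']
['PlanningError', 'grab_frame', 'job_done', 'state', 'tip_extent']
```

Call:
servo_tool --deltas "1 0.17 -0.17 0.05 -0.05;1 0.34 -0.34 0.1 -0.1;1 0.5 -0.5 0.15 -0.15;1 0.67 -0.67 0.2 -0.2;1 0.83 -0.83 0.2 -0.25;1 1 -1 0.2 -0.3;1 1 -1 0.2 -0.3;1 1 -1 0.2 -0.3" --grip_force 30

```text
time_s: 1.1
tool_pos: [0.3952, 0.2805, 0.2874]
tcp_rot: [-0.0, 0.569, 0.823, -0.0]
ft_force: [-0.4, 0.0, -0.0]
opening: 0.0929
gripper_force: 0.0
```

Run:
```python
from h import *
d=snap("wrist","w1"); print(state()["tool_pos"],state()["time_s"],tip_extent,np.round(d["pose"],3).tolist()); print(d["vfov"],proj(d,[.48,.186,.088]),proj(d,[.524,-.177,.147]))
```

```text
[0.39487002 0.28090515 0.28745808] 1.15 0.019 [[0.936, 0.342, 0.084, 0.37], [0.353, -0.908, -0.227, 0.344], [-0.001, 0.242, -0.97, 0.434], [0.0, 0.0, 0.0, 1.0]]
62.557228721563085 (np.float64(360.48142665882466), np.float64(284.3284965401841)) (np.float64(287.7119360815728), np.float64(566.9285547531991))
```

View pics/w1.png

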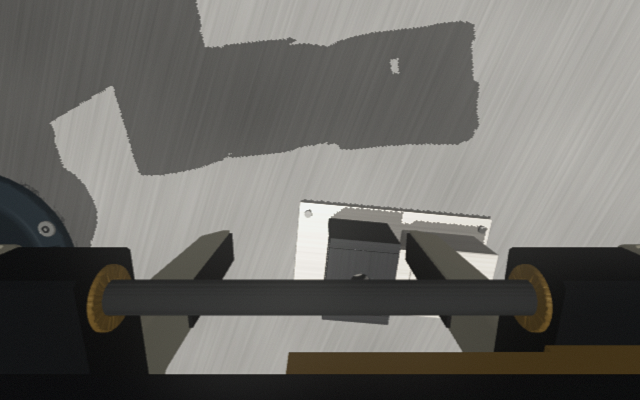

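The bar hides rows 280–315 in this wrist view, with the hole just at (360,278). I'll move on past the hole for a clear view.

Call:
servo_tool --deltas "1 0.09 -0.22 0 0;1 0.18 -0.44 0 0;1 0.26 -0.66 0 0;1 0.26 -0.66 0 0;1 0.26 -0.66 0 0"

```text
time_s: 1.78
tool_pos: [0.4601, 0.1165, 0.2876]
tcp_rot: [-0.0, 0.568, 0.823, 0.0]
ft_force: [0.1, -0.7, 0.3]
opening: 0.0928
gripper_force: 0.0
```

Run:
```python
from h import *
d=snap("wrist","w2"); u,v=proj(d,[.48,.187,.088]); print(state()["tool_pos"],u,v,np.round(d["pose"],3).tolist())
u,v=int(u)-50,int(v)-50; print(u,v); c=d["image"][max(v,0):v+100,u:u+100,::-1]; cv2.imwrite("pics/w2c.png",cv2.resize(c,None,fx=5,fy=5,interpolation=cv2.INTER_CUBIC))
```

```text
[0.4599656  0.11683117 0.28758758] 363.18807633986603 127.35183960655034 [[0.935, 0.343, 0.085, 0.435], [0.353, -0.908, -0.227, 0.179], [-0.001, 0.242, -0.97, 0.434], [0.0, 0.0, 0.0, 1.0]]
313 77
```

View pics/w2c.png

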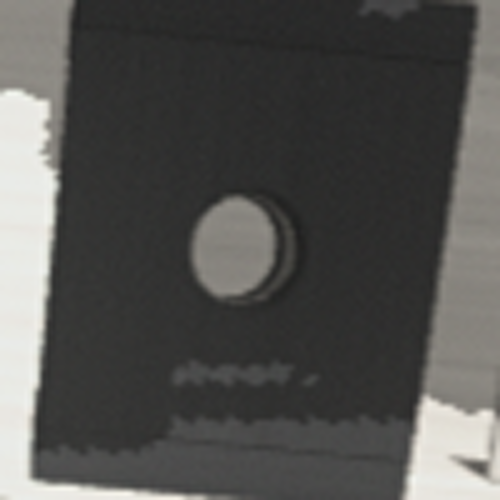

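Call:
servo_tool --deltas "1 0.06 -0.24 0 -0.04;1 0.12 -0.48 0 -0.08;1 0.18 -0.72 0 -0.12;1 0.24 -0.96 0 -0.167;1 0.24 -0.96 0 -0.167"

```text
time_s: 2.45
tool_pos: [0.5212, -0.126, 0.2872]
tcp_rot: [-0.0, 0.764, 0.646, -0.0]
ft_force: [-0.3, 1.2, -0.7]
opening: 0.0928
gripper_force: 0.0
```

Call:
servo_tool --deltas "1 0 -0.2 0 0;1 0 -0.44 0 0;1 0 -0.44 0 0;1 0 -0.44 0 0"

```text
time_s: 2.95
tool_pos: [0.5209, -0.2325, 0.2875]
tcp_rot: [-0.0, 0.762, 0.648, 0.0]
ft_force: [0.4, -0.3, -0.1]
opening: 0.0929
gripper_force: 0.0
```

Run:
```python
from h import *
from scipy.spatial.transform import Rotation as R
w=dict(np.load("w2.npz")); print("hole",atz(w,361.6,126.4,.088))
d=snap("wrist","w3"); u,v=proj(d,[.524,-.177,.147]); s=state();q=s["tcp_rot"]; y=R.from_quat(q[[1,2,3,0]]).as_matrix()[:,1]
print(s["tool_pos"],"yaw y",np.degrees(np.arctan2(y[1],y[0])),u,v)
u,v=int(u)-60,max(int(v)-60,0); print(u,v); c=d["image"][v:v+120,u:u+120,::-1]; cv2.imwrite("pics/w3c.png",cv2.resize(c,None,fx=5,fy=5,interpolation=cv2.INTER_CUBIC))
```

```text
hole [0.47811147 0.1873051  0.088     ]
[ 0.520881   -0.23242389  0.2876669 ] yaw y -9.241662306899975 314.47897763610547 132.43781450048348
254 72
```

View pics/w3c.png

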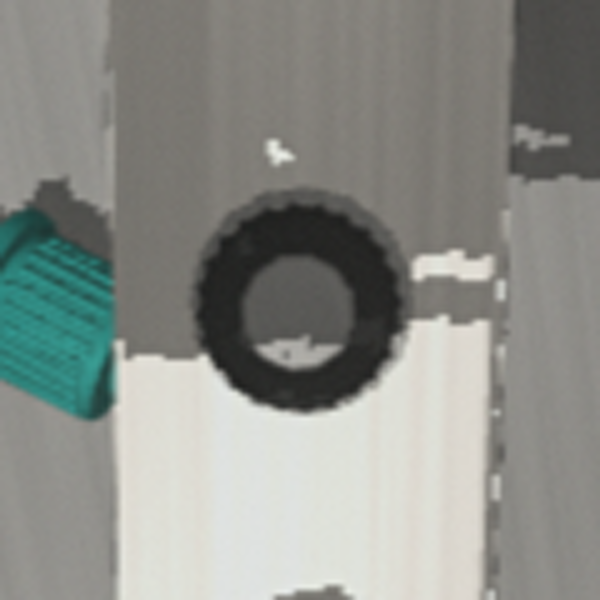

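The wrist view shows the button centred at about (313.3,134). The turquoise look-alike stands just off the rack's near edge, so I'll open the fingers only partly.

Run:
```python
from h import *
w=dict(np.load("w3.npz")); t=dict(np.load("top.npz"));s=dict(np.load("scene.npz")); p=atz(w,313.3,134,.147); print("pin",p, (p-[.5209,-.2325,0])/.25)
def tri(a,b):
    A=[];B=[]
    for d,u,v in(a,b):
        o,r=ray(d,u,v); r/=np.linalg.norm(r); M=np.eye(3)-np.outer(r,r); A.append(M);B.append(M@o)
    return np.linalg.lstsq(np.vstack(A),np.hstack(B),rcond=None)[0]
print("turq",tri((t,377,289),(s,356,117)),"yel",tri((t,417.5,287.5),(s,328,101)))
```

```text
pin [ 0.52278904 -0.17812807  0.147     ] [0.00755615 0.21748772 0.588     ]
turq [ 0.38993651 -0.11474762  0.11564053] yel [ 0.39570183 -0.20063358  0.11738282]
```

Call:
servo_tool --deltas "0.65 0.008 0.217 0 0;0.65 0.008 0.217 -0.15 0;0.65 0.008 0.217 -0.3 0;0.65 0.008 0.217 -0.45 0;0.65 0.008 0.217 -0.55 0;0.65 0.008 0.217 -0.638 0;0.65 0.008 0.217 -0.638 0;0.65 0.008 0.217 -0.638 0"

```text
time_s: 4.0
tool_pos: [0.5231, -0.1796, 0.1292]
tcp_rot: [0.001, 0.762, 0.647, 0.0]
ft_force: [-0.6, 0.6, 0.2]
opening: 0.0601
gripper_force: 0.0
```

Call:
servo_tool --deltas "0.3 0 0 0 0;0.3 0 0 0 0;0.3 0 0 0 0;0.3 0 0 0 0;0.3 0 0 0 0;0.3 0 0 0 0" --grip_force 30

```text
time_s: 4.75
tool_pos: [0.5228, -0.1805, 0.1285]
tcp_rot: [0.0, 0.763, 0.647, 0.0]
ft_force: [0.2, 0.4, 6.6]
opening: 0.0353
gripper_force: 30.0
```

Call:
servo_tool --deltas "0.3 0 0 0.04 0;0.3 0 0 0.09 0;0.3 0 0 0.15 0;0.3 0 0 0.22 0;0.3 0 0 0.3 0;0.3 0 0 0.38 0;0.3 0 0 0.46 0;0.3 0 0 0.5 0"

```text
time_s: 5.75
tool_pos: [0.5227, -0.1804, 0.2549]
tcp_rot: [0.001, 0.763, 0.647, 0.0]
ft_force: [0.0, -0.2, -3.3]
opening: 0.0356
gripper_force: 30.0
```

Call:
servo_tool --deltas "0.3 -0.02 0.12 0 0.02;0.3 -0.04 0.27 0 0.05;0.3 -0.06 0.42 0 0.08;0.3 -0.08 0.57 0 0.11;0.3 -0.1 0.72 0 0.14;0.3 -0.12 0.87 0 0.17;0.3 -0.13 0.95 0 0.2;0.3 -0.13 0.95 0 0.2"

```text
time_s: 6.75
tool_pos: [0.4897, 0.0581, 0.2532]
tcp_rot: [-0.0, 0.525, 0.851, -0.0]
ft_force: [0.3, -0.5, -3.1]
opening: 0.0356
gripper_force: 30.0
```

Run:
```python
from h import *
t=snap("top","t4"); w=snap("wrist","w4"); s=state(); print(s["tool_pos"],s["ft_force"],s["opening"])
p=s["tool_pos"]; b=p+[0,0,.0185]; u,v=map(int,proj(t,b)); u2,v2=map(int,proj(w,p-[0,0,.09])); print(u,v,proj(w,b),u2,v2)
a=cv2.resize(t["image"][v-40:v+40,u-50:u+50,::-1],(500,400),interpolation=cv2.INTER_CUBIC)
b=cv2.resize(w["image"][:,:,::-1],(300,188)); c=np.vstack([a,np.hstack([b,np.zeros((188,200,3),np.uint8)])]); cv2.imwrite("pics/c4.png",c); print(u-50,v-40)
```

```text
[0.48999001 0.05679184 0.25319335] [-0.11360109 -0.9188558  -3.53276702] 0.03569973691899473
292 237 (np.float64(321.95343319142904), np.float64(283.4454591525149)) 320 212
242 197
```

View pics/c4.png

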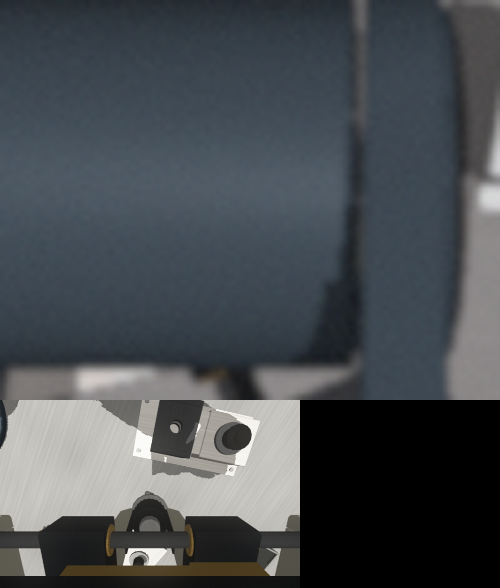

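Run:
```python
from h import *
w=dict(np.load("w4.npz")); im=w["image"][:,:,::-1]
c=cv2.resize(im[180:320,220:420],(800,560),interpolation=cv2.INTER_CUBIC); cv2.imwrite("pics/c5.png",np.clip(c.astype(int)*1.8,0,255).astype(np.uint8))
print(np.round(w["pose"],3).tolist())
p=np.array([.49,.0568,.2532])
for dz in(.009,-.0235,-.0285,-.086,-.1025): print(dz,proj(w,p+[0,0,dz]))
```

```text
[[0.895, 0.434, 0.108, 0.458], [0.447, -0.868, -0.218, 0.118], [-0.001, 0.243, -0.97, 0.4], [0.0, 0.0, 0.0, 1.0]]
0.009 (np.float64(321.8271214153076), np.float64(273.2872868758441))
-0.0235 (np.float64(321.4136038400667), np.float64(246.3373450401726))
-0.0285 (np.float64(321.36241212693545), np.float64(243.00105711927557))
-0.086 (np.float64(320.92118737931975), np.float64(214.24537175868696))
-0.1025 (np.float64(320.82980001587697), np.float64(208.28943596112617))
```

View pics/c5.png

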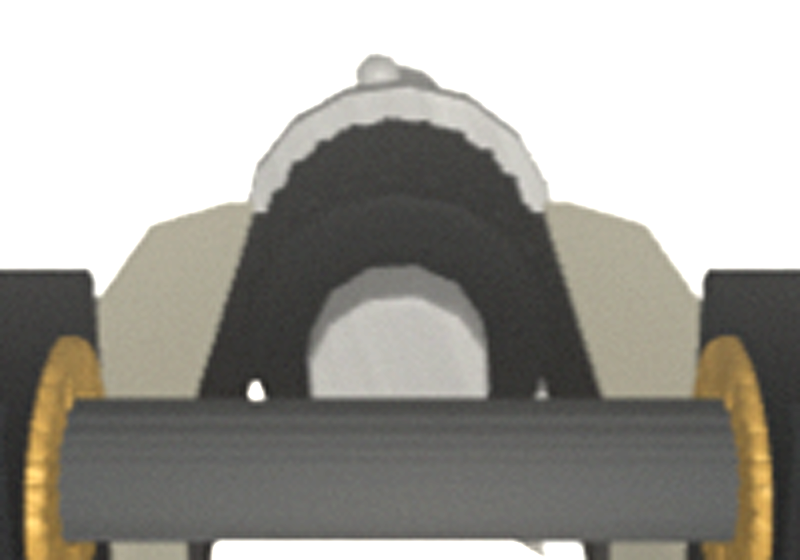

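Run:
```python
from h import *
w=dict(np.load("w4.npz")); p=np.array([.49,.0568,.2532]); xd=-np.array(w["pose"])[:3,1]; xd[2]=0; xd/=np.linalg.norm(xd)
for nm,u,v,dz,r in(("flange",320,201.2,-.0285,.022),("button",319.7,254.2,.0185,.010),("bside",319.7,246.2,.0085,.010)):
    q=atz(w,u,v,p[2]+dz)-p; side=np.array([xd[1],-xd[0],0]); print(nm,"along",q@xd-r,"side",q@side)
print(xd); print("hole",atz(w,373,58,.088))
```

```text
flange along 0.002387666806376903 side -0.0007806653931709237
button along 0.003426899701307315 side -0.0009778536170327995
bside along 0.0029654779182110274 side -0.0009703421160872113
[-0.44689821  0.89458481  0.        ]
hole [0.47761379 0.18462482 0.088     ]
```

Call:
servo_tool --deltas "0.3 -0.01 0.13 0 0;0.3 -0.02 0.28 0 0;0.3 -0.03 0.43 0 0;0.3 -0.04 0.512 0 0;0.3 -0.04 0.512 -0.08 0;0.3 -0.04 0.512 -0.17 0;0.3 -0.04 0.512 -0.23 0;0.3 -0.04 0.512 -0.23 0"

```text
time_s: 7.85
tool_pos: [0.4798, 0.1845, 0.1949]
tcp_rot: [-0.001, 0.526, 0.85, -0.001]
ft_force: [-1.1, 0.0, -2.2]
opening: 0.0355
gripper_force: 30.0
```

Run:
```python
from h import *
s=snap("scene","s6"); P=[]
for _ in range(4): grab_frame("wrist"); P.append(state()["tool_pos"])
p=np.mean(P,0); print(p,np.std(P,0)); x=np.array([-.447,.895,0])*.0026
for dz in(.0185,-.0285,-.1025): print(proj(s,p+x+[0,0,dz]))
print("hole",proj(s,[.4787,.187,.088]))
im=s["image"][:,:,::-1]; cv2.imwrite("pics/c6.png",np.clip(1.6*cv2.resize(im[130:270,380:520],(600,600),interpolation=cv2.INTER_CUBIC).astype(int),0,255).astype(np.uint8))
```

```text
[0.48047464 0.18506699 0.19637683] [3.47384137e-05 8.53721596e-05 8.01136055e-05]
(np.float64(458.80570490114314), np.float64(176.63621520653106))
(np.float64(450.9419771390021), np.float64(196.3590476963981))
(np.float64(440.2780711831326), np.float64(223.10494191057487))
hole (np.float64(439.53268141309394), np.float64(224.72434307412811))
```

View pics/c6.png

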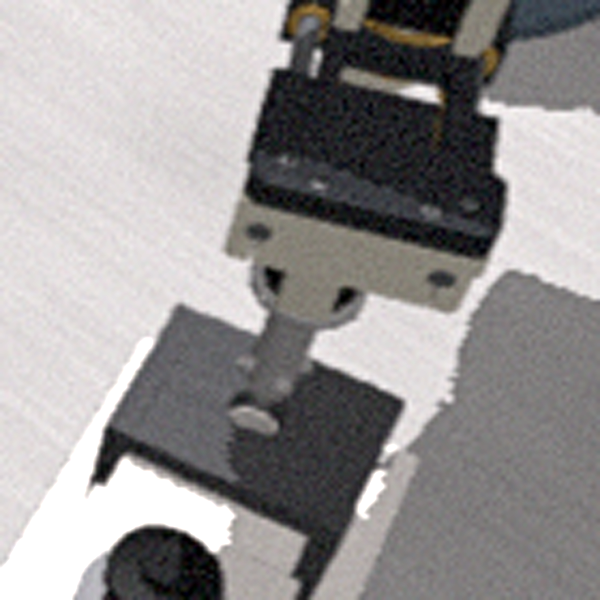

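Run:
```python
from h import *
a=cv2.imread("pics/scene.png",0)[218:236,428:454]; b=cv2.imread("pics/s6.png",0)[205:236,428:454]
print(a);print(b)
```

```text
[[ 61  61  56  57  59  58  65  55  61  58  54  54  56  55  59  60  55  54
   63  61  55  61  61  52  52  61]
 [ 59  65  57  57  56  60  57  62  62  54  60  63  53  60  55  56  60  60
   60  55  54  61  57  59  62  57]
 [ 65  60  63  56  58  61  61  56  52  56  56  60  50  63  56  56  54  62
   57  58  57  59  55  57  55  59]
 [ 55  59  62  62  62  62  53  48  39  30  29  30  31  37  51  58  58  58
   63  52  62  58  60  56  59  57]
 [ 57  58  60  58  61  53  44  26  19  25  21  13  24  21  37  39  53  62
   56  58  57  62  54  58  57  58]
 [ 60  60  57  58  58  44  28  18  26  21  27  26  28  19  17  33  40  57
   58  57  59  53  51  56  57  61]
 [ 50  53  60  56  53  37  27  36  43  43  40  38  25  24  17   8  29  39
   54  62  61  57  55  60  52  58]
 [ 60  52  60  55  50  50  61  86 102 104  94  74  58  44  27  13  21  29
   50  58  57  62  60  55  58  60]
 [ 59  62  54  56  50  67  82  79  77  72  78  84  93  88  57  16  14  26
   44  56  54  60  55  55  60  59]
 [ 59  57  58  54  58  58  67  79  72  75  76  69  79  84  76  54  29  19
   46  55  62  61  59  51  56  57]
 [ 59  60 
[... 3542 characters left out ...]
88  82  27
   29  32  33  29  33  28  43  32]
 [ 61  63  65  62  67  60  53  31  32  30  42  50  66  75  71  78  64  34
   37  31  38  34  33  34  36  39]
 [ 64  63  66  67  62  54  38  33  36  32  34  33  36  44  52  49  37  35
   34  40  42  31  31  34  30  35]
 [ 68  64  64  58  65  64  51  28  24  32  30  30  37  30  31  30  24  37
   31  22  33  30  35  35  37  30]
 [ 59  63  66  62  56  34  40  36  38  38  37  33  37  30  30  37  31  32
   31  38  30  36  40  39  25  38]
 [ 62  65  60  65  65  45  39  33  31  35  37  37  34  31  38  37  34  33
   37  32  31  38  34  31  31  33]
 [ 63  65  67  55  56  43  31  38  35  34  33  34  32  37  28  38  33  35
   36  32  35  33  34  35  35  31]]
```

Call:
servo_tool --deltas "0.3 0 0.002 -0.02 0;0.3 0 0.002 -0.04 0;0.3 0 0.002 -0.055 0;0.3 0 0.002 -0.067 0;0.3 0 0.002 -0.078 0;0.3 0 0.002 -0.078 0"

```text
time_s: 8.85
tool_pos: [0.4799, 0.1856, 0.1759]
tcp_rot: [-0.0, 0.525, 0.851, -0.0]
ft_force: [0.0, -0.4, -2.4]
opening: 0.0359
gripper_force: 30.0
```

Call:
servo_tool --deltas "0.3 0 0 -0.01 0;0.3 0 0 -0.02 0;0.3 0 0 -0.026 0;0.3 0 0 -0.026 0;0.3 0 0 -0.026 0"

```text
time_s: 9.48
tool_pos: [0.48, 0.1856, 0.1697]
tcp_rot: [0.0, 0.526, 0.851, -0.0]
ft_force: [0.8, -0.6, -2.1]
opening: 0.0358
gripper_force: 30.0
```

Call:
servo_tool --deltas "0.3 0 0 -0.004 0;0.3 0 0 -0.008 0;0.3 0 0 -0.008 0;0.3 0 0 -0.008 0"

```text
time_s: 9.98
tool_pos: [0.4803, 0.1857, 0.1684]
tcp_rot: [0.0, 0.525, 0.851, 0.0]
ft_force: [-2.6, -1.0, 6.3]
opening: 0.0355
gripper_force: 30.0
```

Call:
servo_tool --deltas "0.45 0 0 0 0;0.65 0 0 0 0;0.65 0 0 0 0;0.65 0 0 0 0;0.65 0 0 0.05 0;0.65 0 0 0.12 0;0.65 0 0 0.2 0;0.65 0 0 0.24 0"

```text
time_s: 10.98
tool_pos: [0.4804, 0.1858, 0.2293]
tcp_rot: [0.001, 0.525, 0.851, 0.001]
ft_force: [0.3, -0.2, -0.7]
opening: 0.0601
gripper_force: 0.0
```

Call:
servo_tool --deltas "0.3 -0.024 -0.08 0 0;0.1 -0.024 -0.16 0.05 0;0 -0.024 -0.24 0.08 0;0 -0.024 -0.24 0.08 0;0 -0.024 -0.24 0.08 0;0 -0.024 -0.24 0.08 0"

```text
time_s: 11.72
tool_pos: [0.4737, 0.126, 0.2472]
tcp_rot: [-0.0, 0.525, 0.851, -0.0]
ft_force: [-0.4, -0.1, -0.7]
opening: 0.0046
gripper_force: 0.0
```

Run:
```python
from h import *
w=snap("wrist","w7"); s=snap("scene","s7"); st=state(); print(st["tool_pos"],st["opening"],st["time_s"])
q=[.479,.187,.187]; u,v=map(int,proj(w,q)); u2,v2=map(int,proj(s,[.479,.187,.13])); print(u,v,u2,v2)
a=cv2.resize(w["image"][max(v-50,0):max(v-50,0)+100,u-50:u+50,::-1],(400,400),interpolation=cv2.INTER_CUBIC); b=cv2.resize(s["image"][v2-50:v2+50,u2-50:u2+50,::-1],(400,400),interpolation=cv2.INTER_CUBIC)
cv2.imwrite("pics/c7.png",np.clip(np.hstack([a,b]).astype(int)*1.5,0,255).astype(np.uint8)); print(u-50,max(v-50,0))
```

```text
[0.47382903 0.12598281 0.24729559] 0.001197529129369733 11.825
373 144 445 210
323 94
```

View pics/c7.png

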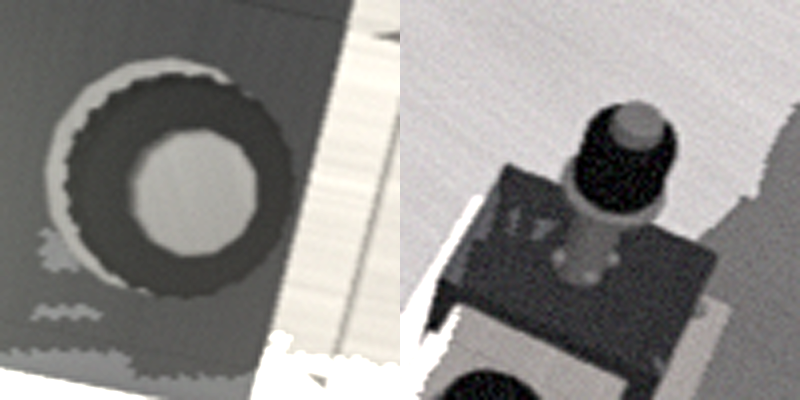

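The pin stands upright on its balls, with the button centred at wrist (371,142). I'll move the closed fingers over the button.

Call:
servo_tool --deltas "0 0.01 0.12 0 0;0 0.02 0.248 0 0;0 0.02 0.248 0 0;0 0.02 0.248 -0.07 0;0 0.02 0.248 -0.14 0;0 0.02 0.248 -0.14 0;0 0.02 0.248 -0.14 0"

```text
time_s: 12.7
tool_pos: [0.4792, 0.1874, 0.2132]
tcp_rot: [0.0, 0.526, 0.851, 0.0]
ft_force: [0.0, -0.2, 0.5]
opening: 0.0007
gripper_force: 0.0
```

Call:
servo_tool --deltas "0 0 0.002 -0.02 0;0 0 0.002 -0.035 0;0 0 0.002 -0.05 0;0 0 0.002 -0.08 0;0 0 0.002 -0.11 0;0 0 0.002 -0.14 0;0 0 0.002 -0.17 0;0 0 0.002 -0.2 0"

```text
time_s: 13.7
tool_pos: [0.479, 0.1881, 0.162]
tcp_rot: [-0.0, 0.525, 0.851, -0.0]
ft_force: [-1.0, 0.6, 0.0]
opening: 0.0003
gripper_force: 0.0
```

Call:
servo_tool --deltas "0 0 0 -0.02 0;0 0 0 -0.035 0;0 0 0 -0.045 0;0 0 0 -0.054 0;0 0 0 -0.054 0;0 0 0 -0.054 0"

```text
time_s: 14.45
tool_pos: [0.479, 0.1882, 0.1498]
tcp_rot: [0.0, 0.525, 0.851, 0.0]
ft_force: [-4.0, -2.3, 10.2]
opening: 0.0006
gripper_force: 4.9
```

Call:
servo_tool --deltas "0 0 0 -0.004 0;0 0 0 -0.008 0;0 0 0 -0.012 0;0 0 0 -0.012 0"

```text
time_s: 14.95
tool_pos: [0.4793, 0.1882, 0.1487]
tcp_rot: [0.0, 0.525, 0.851, 0.0]
ft_force: [-12.5, -4.6, 35.1]
opening: 0.0008
gripper_force: 17.2
```

Call:
servo_tool --deltas "0 0 0 0.01 0;0 0 0 0.02 0;0 0 0 0.05 0;0 0 0 0.1 0;0 0 0 0.2 0;0 0 0 0.4 0;0 0 -0.2 0.4 0;0 0 -0.25 0.4 0"

```text
time_s: 15.95
tool_pos: [0.479, 0.1241, 0.2471]
tcp_rot: [0.0, 0.526, 0.85, 0.0]
ft_force: [0.8, 0.5, -1.1]
opening: 0.0004
gripper_force: 0.0
```

Run:
```python
from h import *
w=snap("wrist","w8"); s=snap("scene","s8"); print(state()["tool_pos"],state()["ft_force"],state()["time_s"])
for n,d in(("w",w),("s",s)):
    g=cv2.cvtColor(d["image"],cv2.COLOR_RGB2GRAY).astype(int); print(n,[np.round(proj(d,[.479,.188,z]),1).tolist() for z in(.135,.129,.093,.088)])
    u,v=map(int,np.round(proj(d,[.479,.188,.135]))); k=2 if n=="w" else 1
    print(g[v-18*k:v+22*k:k,u-14*k:u+16*k:k])
```

```text
[0.4790518  0.12487942 0.24642305] [-0.24895663  0.09058737 -0.47315987] 16.05
w [[357.8, 132.6], [356.9, 132.3], [352.4, 130.6], [351.9, 130.4]]
[[ 60  60  59 ...  52  52  55]
 [ 59  61  59 ...  53  51  52]
 [ 59  61  59 ...  51  54  54]
 ...
 [ 64  93  91 ...  60 111 157]
 [ 74  94  69 ...  60 136 154]
 [ 65  64  64 ...  70 156 156]]
s [[446.4, 208.9], [445.5, 211.1], [440.5, 223.5], [439.9, 225.1]]
[[139 143 142 ... 140 143 140]
 [141 142 141 ... 139 138 141]
 [138 141 139 ... 137 136 141]
 ...
 [ 80  68  33 ...  32  33  37]
 [ 80  83  68 ...  39  31  37]
 [ 67  78  86 ...  29  28  33]]
```

Run:
```python
from h import *
for n,z in(("w7",.187),("w8",.135)):
    d=dict(np.load(n+".npz")); g=cv2.cvtColor(d["image"],cv2.COLOR_RGB2GRAY); u,v=map(int,proj(d,[.479,.188,z]))
    l=cv2.connectedComponentsWithStats((g>85).astype(np.uint8),connectivity=4); i=l[1][v,u]; st=l[2][i]
    f=329; P=d["pose"]; dep=(P[:3,:3].T@(np.array([.479,.188,z])-P[:3,3]))[2]
    a=st[4]; print(n,st,l[3][i],"diam",2*np.sqrt(a/np.pi),"expected",f*.02/dep, "atz",atz(d,*l[3][i],z))
d=dict(np.load("s8.npz")); g=cv2.cvtColor(d["image"],cv2.COLOR_RGB2GRAY); np.set_printoptions(linewidth=200,threshold=9999); print(g[198:234,428:460])
```

```text
w7 [357 127  30  31 733] [371.42155525 141.78035471] diam 30.549706811864404 expected 32.2753259679243 atz [0.47726427 0.18799554 0.187     ]
w8 [345 121  25  25 478] [356.80753138 132.69665272] diam 24.669991941291908 expected 25.981306801104957 atz [0.47835334 0.18762034 0.135     ]
[[138 145 140 144 142 135 139 138 146 142 142 142 142 139 142 141 141 136 141 136 137 138 141 141 139 141 138 136 137 139 136 140]
 [140 144 140 140 141 145 136 140 142 147 143 141 142 140 137 141 142 142 141 142 142 136 141 141 139 135 135 137 135 132 136 138]
 [143 139 140 140 143 142 139 141 141 143 147 142 146 142 138 138 138 141 142 141 141 142 140 141 135 142 136 140 138 137 135 137]
 [141 140 141 145 142 144 142 143 141 139 142 140 144 143 146 145 139 140 139 141 141 146 140 142 136 138 140 138 139 140 136 135]
 [140 147 147 141 143 143 143 141 143 138 141 138 143 145 145 142 140 140 137 140 139 142 140 143 142 139 140 140 141 137 138 139]
 [ 90 122 137 137 144 145 148 140 145 143 145 141 139 139 141 147 142 142 138 143 136 141 141 140 140 141 139 137 143 141 139 137]
 [ 40  46  56  86 123 138 14
[... 3202 characters left out ...]
 23  56  84  66  41  33  36  43  28  36  32]
 [ 30  41  51  69  80  83  68  41  22  13   2   3   3   5  18   1   5  15   0  10  22  47  68  77  69  36  30  36  36  35  34  39]
 [ 32  35  40  48  67  78  86  75  57  39  20   4  10  11   2   3  13   8  20  38  71  83  84  70  39  36  35  35  36  30  33  29]
 [ 29  37  32  44  51  72  73  80  82  74  56  44  43  25  26  28  34  38  54  62  82  80  73  55  35  36  32  31  38  35  38  30]
 [ 35  35  35  30  49  57  60  74  79  83  80  80  83  74  69  71  79  83  78  83  78  72  60  40  39  32  34  41  37  34  29  43]
 [ 25  36  37  27  31  38  37  53  65  74  80  79  84  81  79  83  82  83  83  80  68  53  39  36  34  31  27  39  31  28  44  31]]
```

```bash
python3 -c "from workcell import *; print(job_done())"
```

```text
the job is handed in; nothing more can be done
None
```

I handed the job in after about 16 s of robot time. The large ball-lock pin is seated in the clevis to within about 1 mm of flush by camera. It pushed down to a hard stop (35 N). Its button looks sprung back in the last picture, but I had no direct check that the balls locked; the two other rack pins, parts bin and coupling were never touched.

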